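# Fit the grinder cup from the drying carousel

### The job

Lift the steel grinder cup (the one with the two orange lugs) off its slanted wire loop on the drying carousel, which turns freely, without setting the carousel whirling. Set the cup mouth down in the socket of the grinder base with its lugs between the orange tabs, then twist it clockwise (seen from above) fully home against the stops, so that it is locked tight, and let go. Leave the two tumblers on their loops and the kettle and syrup bottle where they stand.

Things in the scene. Friction and masses are not known exactly. Their poses are not given: they have to be found in the camera images.
- cup: Steel grinder cup: hollow beaker 130 mm long, 0.22-0.35 kg, closed at one end. Origin at the centre of its open mouth; z runs along it to the closed end. It hangs mouth down over a wire loop, its z leaning 30 deg from vertical, away from the carousel's axis, closed end up, 170 mm above the table and 160 mm from that axis, on the robot's side (within 62 deg of world -x from the hub).
- cup_mid (a point): The cup's centre, half-way up on its axis, axes as the cup's. Grip near the closed end (65 mm ahead along z): the last 104 mm there is a straight cylinder 55 mm across. Only the loop inside holds it. To free the cup draw it at least 125 mm along its own z.
- cup_mouth (a point): Centre of the cup's mouth, axes as the cup's. The black collar there is 20 mm long, 71 mm across. Two orange lugs stand out of it along the cup's +x and -x, to 43.5 mm from the axis, 17 mm wide, 3 to 10 mm from the rim. An orange bar on the closed end lies in line with the lugs.
- carousel_hub (a point): Drying carousel: centre of its white tray, 300 mm across, its top 30 mm above the table. Five 36 mm wide wire loops at 72 deg steps rise from 46 mm off the axis, leaning 34 deg outward, tops 145 mm off the axis and 175 mm above the table. Post with a black ball, 162 mm high, in the middle. The cup's loop points along this point's -x, a tumbler hangs on each side of it, two loops are empty.
- carousel (a joint): Turn of the carousel about the vertical since the start, rad, anticlockwise from above positive. It turns freely without end stops and coasts when touched.
- tumbler_blue_mid (a point): Centre of the blue plastic tumbler, 118 mm long, 60 to 65 mm across, 0.11 kg, hung mouth down on the loop 72 deg anticlockwise (from above) of the cup's. Leave it on its loop.
- loop_blue (a point): A point in the blue tumbler's wire loop, moving with the carousel; the tumbler's centre is about 20 mm from it while it hangs there.
- tumbler_amber_mid (a point): Centre of the amber tumbler, the same size, on the loop 72 deg clockwise of the cup's. Leave it on its loop.
- loop_amber (a point): The same point of the amber tumbler's loop.
- blender_socket (a point): Grinder base (fixed, black, 148 mm across its foot): centre of its round socket, at the top of the unpressed seat, 104 mm above the table. z up, red switch on the -x side. A grey wall of 47 mm inner radius, 111 mm across outside, rises 18 mm above the seat. About 2.5 mm clearance round the cup. Lugs in the gaps and unpressed, the cup's mouth is at this point; locked it is 3.5 mm lower.
- blender_tab (a point): A tab, 42 mm from the socket's axis on the base's +x side, 18 mm above the seat; the other is opposite. Orange, reaching in to 38.5 mm from the axis. Angles of the cup's x line from the base's x, anticlockwise from above, either way round: 54 to 140 deg the lugs pass down the gaps; turning clockwise, ramps from 52 to 20 deg cam the cup down 3.5 mm; 0 deg is home, against solid stops.
- seat (a joint): How far the sprung rubber seat in the socket is pressed, m: 0 free, 0.007 most, 0.0035 when the cup is locked. It bears the cup's weight without sinking; pressing takes 4.5 N at first, 1.5 N more per mm. Pressing the cup 3 to 4 mm down while turning eases the turn. A hub 22 mm across with a blade stands 12 mm up in its middle, well inside the cup.
- kettle_mid (a point): Stainless kettle, 152 mm across, 200 mm high; this point is on its axis, 100 mm up. Black handle on its +x side (to 125 mm from the axis), spout on its -x side (to 102 mm). Leave it where it stands.
- syrup_mid (a point): Amber syrup bottle, 68 mm across, 230 mm high, standing between the carousel and the grinder base; this point is on its axis, 115 mm up. Leave it where it stands.
There are look-alikes about, which are no part of the job. There is more than one size of the cup; the job needs the larger. There is more than one size of the part that bears tumbler_blue_mid; the job needs the smaller.

How it is judged (in metres and radians):
On the way, in this order (a step that is already met when the one before it is completed fails the run):
1. the cup is off its loop, clear of the carousel (horizontal distance between cup_mid and carousel_hub above 0.22 m and height (world z) of cup_mid above 0.1 m), for 0.1 s.
2. the cup stands mouth down in the socket with its lugs in the gaps, not yet turned (horizontal distance between cup_mouth and blender_socket below 0.007 m and z of cup_mouth in the frame of blender_socket below 0.003 m and angle between cup_mid's own z axis and vertical below 0.1 rad and angle between the x axis of cup_mid and the x axis of blender_socket, either way round above 0.6 rad), for 0.05 s.
At the end, for the whole second after the job is handed in: The cup is upright (3.5 deg) and centred (5 mm) in the socket, within 7 deg of the stops, seat pressed over 2.5 mm, at rest and released; tumbler centres within 50 mm of their loop points, kettle and bottle within 30 mm of their starts, carousel under 0.5 rad/s (angle between the x axis of cup_mid and the x axis of blender_socket, either way round below 0.12 rad and value of joint seat above 0.0025 m and horizontal distance between cup_mouth and blender_socket below 0.005 m and z of cup_mouth in the frame of blender_socket below 0 m and angle between cup_mid's own z axis and vertical below 0.06 rad and linear speed of cup below 0.02 m/s and velocity of joint carousel between -0.5 and 0.5 rad/s and distance between tumbler_blue_mid and loop_blue below 0.05 m and distance between tumbler_amber_mid and loop_amber below 0.05 m and distance of each of kettle_mid, syrup_mid from where it was at the start of the episode below 0.03 m); the robot touches nothing.
It fails at once if the carousel is set whirling (over 3 rad/s) (velocity of joint carousel above 3 rad/s or velocity of joint carousel below -3 rad/s).
It fails at once if a tumbler leaves its loop (distance between tumbler_blue_mid and loop_blue above 0.05 m or distance between tumbler_amber_mid and loop_amber above 0.05 m).
It fails at once if the kettle or the bottle is shoved or knocked over (distance of any of kettle_mid, syrup_mid from where it was at the start of the episode above 0.03 m or angle between any of kettle_mid, syrup_mid's own z axis and vertical above 0.3 rad).
It fails at once if the cup is dropped on the tray, the table or the floor (height (world z) of cup_mid below 0.09 m).
It also fails if it takes over 54 s, if anything falls off the work surface, if the arm or the gripper's body presses on something with over 40 N, if the wrist force passes 120 N, or if a joint passes its speed limit or range.

### The arm

A 7-joint arm with a two-finger parallel gripper is mounted at the origin on the work surface. World frame = base frame: x ahead of the robot, y to its left, z up, the work surface at z = 0. Lengths are in mm, angles in rad, forces in N, time in s.
With the tool pointing down it reaches from about 425 to 875 mm from the base axis. Payload 8.4 kg.
Tool frame: the origin (TCP) lies midway between the tips of the shut fingers; the grasp point (between the pads) lies 19 mm behind it; z points along the fingers, y is the line along which they close (so a half turn about z gives the same grasp; the last joint's range is limited). The gripper opens to 85 mm and grips with 20 to 120 N. Pads are 22 mm wide; open, the fingers measure 114 mm over their backs; the gripper's body (76 mm by 85 mm) begins 54 mm behind the grasp point. The pads swing forward as they close: fully open they stand 13 mm farther back than shut.
Start: joints at [-1.266, 0.333, 0.04, 1.465, -0.013, 1.343, -0.059], TCP at [255.393, 597.694, 231.308] pointing down, gripper open.
Joint ranges: [-2.58, 2.58], [-0.38, 2.09], [-1.3, 1.39], [0.25, 2.4], [-1.5, 4.64], [0.08, 2.09], [-2.65, 2.65]. Speed limits (rad/s): [2.22, 2.22, 2.79, 2.79, 3.14, 3.14, 3.14].

### API

Orientations are given as a unit quaternion [w, x, y, z].
In Python, from rig import * gives the robot as it stands. The module is installed in compiled form; this text tells all that it offers.
- The arm moves only by the tool arm_command, never from a script. Its argument "rows" is one flat list of numbers, 7 for each row, row after row: the turn, a rotation vector about the tool's x, y, z in degrees, then the shift along the tool's x, y, z in mm, then the closure in counts, from 0 (fully open) to 255 (shut). In form: [wx, wy, wz, dx, dy, dz, jaw, wx, wy, wz, dx, dy, dz, jaw, ...]. A call has 1 to 5 rows; each row shifts and turns the commanded pose from where the row before left it, along the tool's axes as they then stand; what a row does not reach is not made up. A row lasts 1/8 s, in which the tool goes at most 62.5 mm and 10.7 degrees, less where a joint would pass 70% of its speed; a pose out of reach is approached as far as the arm can. A call with a gripper value outside its range is refused whole. The fingers move at their own pace and stop on an object; "grip_force" is the grip in N (left out, the last holds). Time passes only in rows, so rows that do not move let the fingers close. It gives the time, the measured TCP pose, the force, the opening and the grip force at its end, in the units of the state.
- observe(): the state, without advancing time (a new reading comes with each control period).
- capture(name): name is "scene" or "side" or "wrist"; returns (picture, depth): 480x640x3 uint8, red, green, blue; 480x640 float32, mm along the optical axis (not along the pixel's ray), 0 where there is no reading.
- camera_info(name): a dict with "fx", "fy", "cx", "cy" (pixels), "D" ([k1, k2, p1, p2, k3] as OpenCV has them; the pictures are not rectified), "cam_to_world" (4x4, takes a point from camera to world coordinates). Camera axes: x right, y down, z forward; pixel columns grow to the right and rows downward; lengths in mm; the calibration is good to about 2 mm. A picture is of the moment at which its call begins: read the wrist's pose just before it. camera_info takes no time and is no camera call; for the wrist camera it gives the pose at the moment of the call.
- sign_off(): hands the job in; it is judged then, once.
The state is a dict: "time": time; "joint_pos": joint angles; "joint_vel": joint speeds; "joint_torque": joint torques, N m; "tcp_pos": TCP position; "tool_rot": TCP orientation; "ft_force": force on the tool from outside, world axes, zero at the start; "torque": the same for the moment, N m; "gripper_width": finger opening in mm; "gripper_force": force on a finger pad.
Only numpy, scipy, OpenCV 4.12 (cv2) and the standard library are available. Lean on these libraries where they do the work, as an engineer would, in place of code of your own. Each camera call takes 0.05 s, during which the arm holds its last target. There are 200 camera calls.

## Working session

There is one attempt and no reset: what is moved stays moved. The work goes in short steps, Python scripts to look and compute and a tool call to move; the robot and the scene stay as the last step left them, time stands still between calls to the robot, and variables do not carry over. Pictures are saved under pics/ and viewed, at most 10 in all, crops included, and the job is handed in when it is done.

Besides the shell and the picture viewer there is one more tool, called after "Call:" as name(argument=value, ...), one argument or row to a line, values as JSON. arm_command: Moves the arm, as the interface text tells. Its arguments: {"type":"object","properties":{"rows":{"type":"array"},"grip_force":{"type":"number"}},"required":["rows"]}

```bash
mkdir -p pics; cat > h.py <<'E'
from rig import *
import numpy as np, cv2, json
from scipy.spatial.transform import Rotation as R
def shot(n,f):
    ci=camera_info(n); p,d=capture(n); cv2.imwrite(f'pics/{f}.png',p[:,:,::-1]); np.savez(f'pics/{f}.npz',p=p,d=d,M=np.array(ci['cam_to_world']),K=np.array([[ci['fx'],0,ci['cx']],[0,ci['fy'],ci['cy']],[0,0,1]]),D=np.array(ci['D'],float)); return p,d,ci
class V:
    def __init__(s,f):
        z=np.load(f'pics/{f}.npz'); s.p,s.d,s.M,s.K,s.D=[z[k] for k in 'pdMKD']
    def cloud(s):
        v,u=np.mgrid[:480,:640]; uv=np.stack([u,v],-1).reshape(-1,1,2).astype(np.float64)
        r=cv2.undistortPoints(uv,s.K,s.D)[:,0]; P=np.c_[r,np.ones(len(r))]*s.d.reshape(-1,1)
        return (P@s.M[:3,:3].T+s.M[:3,3]).reshape(480,640,3)
    def ray(s,u,v):
        r=cv2.undistortPoints(np.array([[[u,v]]],float),s.K,s.D)[0,0]; return s.M[:3,3], s.M[:3,:3]@np.r_[r,1]
    def onz(s,u,v,z):
        o,r=s.ray(u,v); return o+r*(z-o[2])/r[2]
    def proj(s,P):
        C=(np.atleast_2d(P)-s.M[:3,3])@s.M[:3,:3]; return cv2.projectPoints(C,np.zeros(3),np.zeros(3),s.K,s.D)[0][:,0]
E
python3 - <<'E'
from h import *
s=observe(); print(s['time'],s['tcp_pos'],s['tool_rot'],s['gripper_width'])
for n in ['scene','side']:
    p,d,ci=shot(n,n+'0'); print(n,np.round(ci['cam_to_world'],2),(d>0).mean())
E
```

```text
0.0 [255.22832227 597.28794679 230.43288494] [-1.02648790e-04  2.00500633e-01  9.79693237e-01 -8.03853259e-04] 85.56943023972146
scene [[-1.30000e-01  6.50000e-01 -7.50000e-01  1.48616e+03]
 [ 9.90000e-01  7.00000e-02 -1.10000e-01  1.21200e+02]
 [-2.00000e-02 -7.60000e-01 -6.50000e-01  9.39510e+02]
 [ 0.00000e+00  0.00000e+00  0.00000e+00  1.00000e+00]] 0.989638671875
side [[ 8.9000e-01 -2.5000e-01  3.7000e-01  1.8352e+02]
 [-4.5000e-01 -5.3000e-01  7.2000e-01 -7.6053e+02]
 [ 1.0000e-02 -8.1000e-01 -5.8000e-01  6.9205e+02]
 [ 0.0000e+00  0.0000e+00  0.0000e+00  1.0000e+00]] 0.9960188802083333
```

View pics/scene0.png

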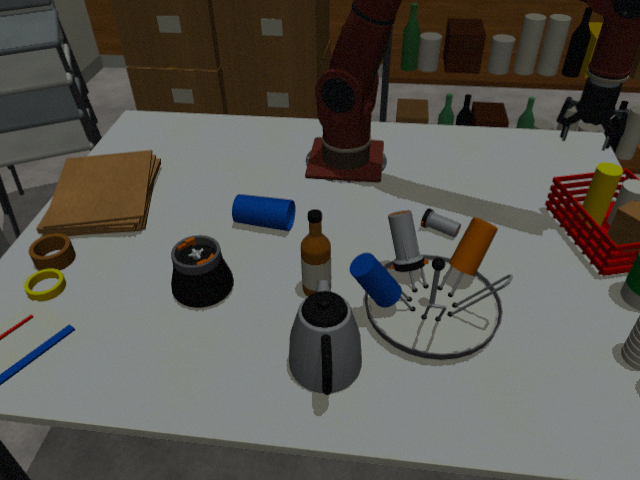

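View pics/side0.png

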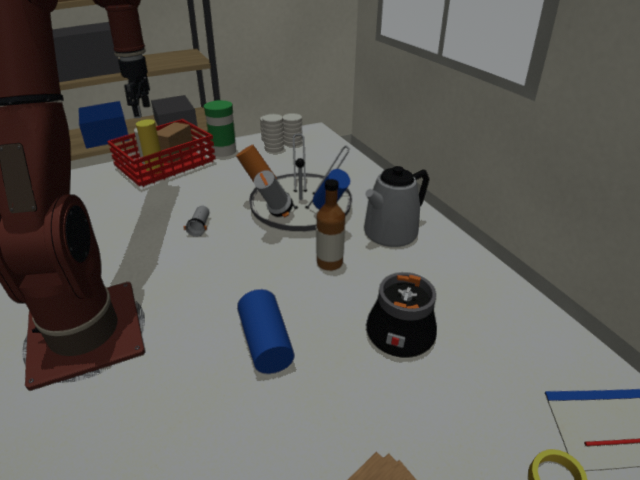

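The scene view shows the cup at about (403,235) on the carousel (435,305). The tumblers are at (375,280) and (472,247), the grinder base at (200,260), the bottle at (316,255) and the kettle at (325,345). The small decoy cup lies at (440,222). The side view shows the cup's orange bar at (264,180) and the socket at (407,293), with its red switch at (396,341).

```bash
python3 - <<'E'
from h import *
from scipy.optimize import least_squares
def circ(P):
    A=np.c_[2*P[:,:2],np.ones(len(P))]; c=np.linalg.lstsq(A,(P[:,:2]**2).sum(1),rcond=None)[0]; return c[:2],np.sqrt(c[2]+c[:2]@c[:2])
for n in ['scene','side']:
    v=V(n+'0'); C=v.cloud(); hsv=cv2.cvtColor(v.p,cv2.COLOR_RGB2HSV).astype(int); uu=np.mgrid[:480,:640]
    def at(u,w): return C[w,u].round(0)
    pts=dict(scene=dict(cup=(403,235),cuptop=(400,215),ball=(438,265),bot=(316,220),kettle=(322,310),blue=(375,280),amber=(475,240)),side=dict(cup=(272,195),bar=(264,180),ball=(300,163),bot=(330,185),blue=(332,190),switch=(395,341)))[n]
    print(n,{k:at(*q).tolist() for k,q in pts.items()})
    u0,u1,w0,w1=dict(scene=(160,240,225,300),side=(360,440,270,345))[n]
    box=np.zeros((480,640),bool); box[w0:w1,u0:u1]=1
    # socket wall top: z ~122
    m=box&(abs(C[...,2]-121)<4)&~((hsv[...,1]>120)&(hsv[...,2]>90)); Q=C[m]; c,r=circ(Q); e=abs(np.hypot(*(Q[:,:2]-c).T)-r)<8; print('wall',circ(Q[e]),len(Q))
    o=box&(hsv[...,0]<15)&(hsv[...,1]>150)&(hsv[...,2]>90); nn,l,st,ce=cv2.connectedComponentsWithStats(o.astype(np.uint8))
    for i in range(1,nn):
        if st[i,4]>5: print('orange',ce[i].round(1),st[i,4],np.median(C[l==i],0).round(1), v.onz(*ce[i],122).round(1))
    # tray: ring z 20..45
    u0,u1,w0,w1=dict(scene=(355,510,250,362),side=(245,357,165,235))[n]
    box[:]=0; box[w0:w1,u0:u1]=1
    m=box&(C[...,2]>18)&(C[...,2]<34); Q=C[m]; h=cv2.convexHull(Q[:,:2].astype(np.float32))[:,0]; print('tray',cv2.minEnclosingCircle(h), len(Q))
E
```

```text
scene {'cup': [528.0, 177.0, 144.0], 'cuptop': [512.0, 166.0, 187.0], 'ball': [631.0, 249.0, 155.0], 'bot': [590.0, -11.0, 220.0], 'kettle': [807.0, 28.0, 182.0], 'blue': [680.0, 122.0, 145.0], 'amber': [537.0, 334.0, 151.0]}
wall (array([ 607.97445531, -286.22269541]), np.float64(51.43842265387272)) 462
orange [185.5 242.1] 44 [ 578.8 -319.2  121.6] [ 581.7 -318.   122. ]
orange [204.8 259.7] 45 [ 635.7 -257.   121.4] [ 635.  -256.4  122. ]
tray ((650.7132568359375, 221.42555236816406), 192.15805053710938) 7669
side {'cup': [499.0, 148.0, 129.0], 'bar': [484.0, 160.0, 170.0], 'ball': [617.0, 237.0, 154.0], 'bot': [571.0, -29.0, 230.0], 'blue': [575.0, -31.0, 218.0], 'switch': [555.0, -338.0, 53.0]}
wall (array([ 606.01276183, -290.31456638]), np.float64(51.696414351095314)) 666
orange [409.1 277.2] 73 [ 634.2 -257.9  121.6] [ 632.9 -259.   122. ]
orange [405.1 305.1] 70 [ 577.4 -319.4  121.6] [ 580.3 -320.   122. ]
orange [395.3 339.2] 15 [ 555.9 -336.8   56.2] [ 517.8 -380.2  122. ]
tray ((620.96728515625, 248.15956115722656), 151.94140625) 2145
```

```bash
cat > cup.py <<'E'
from h import *
from scipy.optimize import least_squares
def cupfit(names,hub,R0=27.5,th0=None):
    Q=[];B=[]
    for n in names:
        v=V(n); C=v.cloud(); hsv=cv2.cvtColor(v.p,cv2.COLOR_RGB2HSV).astype(int)
        d=C[...,:2]-hub; r=np.hypot(d[...,0],d[...,1])
        g=(C[...,2]>110)&(C[...,2]<255)&(r>90)&(r<270)&(v.d>0)
        az=np.degrees(np.arctan2(d[...,1],d[...,0]))%360
        g&=(az>180)&(az<270)
        gray=g&(hsv[...,1]<70)&(hsv[...,2]>60)
        l=cv2.connectedComponentsWithStats(gray.astype(np.uint8)); k=1+np.argmax(l[2][1:,4]); mk=l[1]==k
        print(n,'gray px',l[2][k])
        Q.append(C[cv2.erode(mk.astype(np.uint8),np.ones((3,3)))>0])
        o=g&(hsv[...,0]<16)&(hsv[...,1]>130)&(hsv[...,2]>80)&(cv2.dilate(mk.astype(np.uint8),np.ones((9,9)))>0)
        B.append(C[o])
    return Q,B
E
python3 - <<'E'
from cup import *
hub=np.array([622,247.])
Q,B=cupfit(['scene0','side0'],hub)
for q,b in zip(Q,B): print(len(q),q.mean(0).round(),q.min(0).round(),q.max(0).round(),len(b), b.mean(0).round() if len(b) else '')
def fit(q):
    def axis(p):
        a=np.array([np.sin(p[2])*np.cos(p[3]),np.sin(p[2])*np.sin(p[3]),np.cos(p[2])]); return np.array([p[0],p[1],170.]),a
    def f(p):
        o,a=axis(p); d=q-o; return np.minimum(np.linalg.norm(d-np.outer(d@a,a),axis=1)-27.5,6)
    s=least_squares(f,[q[:,0].mean(),q[:,1].mean(),.52,np.arctan2(*(q.mean(0)[:2]-hub)[::-1])],loss='soft_l1',f_scale=2)
    return s.x,np.sqrt(2*s.cost/len(q)),axis(s.x)
for q in Q+[np.vstack(Q)]:
    if len(q)<30: continue
    x,c,(o,a)=fit(q); t=(q-o)@a
    print(o.round(1),'tilt,az',np.degrees(x[2:]).round(1),'rms',c.round(2),'t',np.percentile(t,[1,50,99]).round(1),'hubaz',np.degrees(np.arctan2(o[1]-hub[1],o[0]-hub[0])).round(1),np.hypot(*(o[:2]-hub)).round(1))
for b in B:
    if len(b)>5:
        u,s,vt=np.linalg.svd(b-b.mean(0)); print('bar',b.mean(0),s,vt[0])
E
```

```text
scene0 gray px [388 210  30  43 737]
side0 gray px [254 171  31  21 255]
560 [519. 182. 149.] [492. 152. 112.] [543. 209. 187.] 21 [484. 166. 173.]
121 [486. 161. 171.] [463. 142. 158.] [506. 185. 184.] 31 [484. 165. 172.]
[632.3 222.6 170. ] tilt,az [  57.2 -114.8] rms 4.16 t [20.8 59.9 97.3] hubaz -67.2 26.5
[481.2 164.8 170. ] tilt,az [  29.4 -149.5] rms 5.3 t [-3.7 -0.5  3.4] hubaz -149.7 163.0
[807.  300.5 170. ] tilt,az [672.4  62.4] rms 4.16 t [121.6 170.  209.3] hubaz 16.1 192.6
bar [483.80420348 165.57684963 172.69922475] [56.50248301 10.39500371  3.0660434 ] [ 0.05259779 -0.96340096 -0.26285369]
bar [483.88785148 165.13524996 172.06851249] [64.21949443  9.95142338  8.11125535] [-0.00742275  0.9499185   0.31240958]
```

```bash
cat > plan.py <<'E'
from h import *
def pose(): 
    s=observe(); return np.array(s['tcp_pos']),R.from_quat(np.array(s['tool_rot']),scalar_first=True),s
def frame(z,y):
    z=z/np.linalg.norm(z); y=y-z*(y@z); y/=np.linalg.norm(y); return R.from_matrix(np.c_[np.cross(y,z),y,z])
def plan(p1,R1,n=None,jaw=0,p0=None,R0=None,after=False):
    p,r,s=pose(); p=p if p0 is None else p0; r=r if R0 is None else R0
    w=(r.inv()*R1).as_rotvec(degrees=True); D=np.array(p1)-p
    n=n or int(max(np.ceil(np.linalg.norm(w)/10.5),np.ceil(np.linalg.norm(D)/60),1)); print('n',n,'w',w.round(1),'D',D.round(1))
    wr=(w/n).round(1); out=[]
    for i in range(n):
        r2=r*R.from_rotvec(wr,degrees=True); d=((r2 if after else r).inv().apply((p1-p)/(n-i))).round(1)
        p=p+(r2 if after else r).apply(d); r=r2; out.append([*wr.tolist(),*d.tolist(),jaw])
    for i in range(0,n,5): print([x for o in out[i:i+5] for x in o])
    print('end err',(p-p1).round(2),(r.inv()*R1).magnitude())
cz=np.array([-.430,-.2546,.866]); cend=np.array([484,165.2,171.]); t=np.array([.509,-.861,0])
Rg=frame(-cz,t)
E
python3 - <<'E'
from plan import *
plan(cend+cz*80,Rg)
E
```

```text
n 13 w [-32.9  16.8 122.8] D [ 194.3 -452.5    9.8]
[-2.5, 1.3, 9.4, -27.4, -26.1, -0.7, 0, -2.5, 1.3, 9.4, -31.3, -21.2, -2.4, 0, -2.5, 1.3, 9.4, -34.3, -15.7, -4.0, 0, -2.5, 1.3, 9.4, -36.2, -9.7, -5.3, 0, -2.5, 1.3, 9.4, -37.2, -3.4, -6.5, 0]
[-2.5, 1.3, 9.4, -37.1, 3.0, -7.3, 0, -2.5, 1.3, 9.4, -35.9, 9.3, -7.9, 0, -2.5, 1.3, 9.4, -33.7, 15.4, -8.1, 0, -2.5, 1.3, 9.4, -30.5, 21.0, -8.0, 0, -2.5, 1.3, 9.4, -26.4, 26.0, -7.7, 0]
[-2.5, 1.3, 9.4, -21.7, 30.3, -7.0, 0, -2.5, 1.3, 9.4, -16.2, 33.7, -6.0, 0, -2.5, 1.3, 9.4, -10.4, 36.1, -4.8, 0]
end err [-0.02 -0.03  0.01] 0.012854305045978169
```

```bash
python3 - <<'E'
from h import *
# plane of closed face, side view, gray + bar
v=V('side0'); C=v.cloud(); q=C[166:194,252:286].reshape(-1,3); c=np.array([484,165.2,171])
cz=np.array([-.430,-.2546,.866])
q=q[(np.linalg.norm(q-c,axis=1)<24)&(abs((q-c)@cz)<6)]; u,s,vt=np.linalg.svd(q-q.mean(0)); print(len(q),q.mean(0),vt[2],((q-c)@cz).mean())
E
```

```text
212 [483.74791101 164.86859334 171.10681397] [-0.43563096 -0.26231581  0.86105521] 0.2852753041998688
```

Call:
arm_command(
  rows=[-2.5,1.3,9.4,-27,-26,-1,0,-2.5,1.3,9.4,-31,-21,-2,0,-2.5,1.3,9.4,-34,-16,-4,0,-2.5,1.3,9.4,-36,-10,-5,0,-2.5,1.3,9.4,-37,-3,-6,0],
  grip_force=60,
)

```text
time: 0.72
tcp_pos: [329.7, 423.2, 233.8]
tool_rot: [-0.033, 0.574, 0.81, 0.115]
ft_force: [1.0, -0.2, 0.2]
gripper_width: 85.2
gripper_force: 0.0
```

Call:
arm_command(
  rows=[-2.5,1.3,9.4,-37,3,-7,0,-2.5,1.3,9.4,-36,9,-8,0,-2.5,1.3,9.4,-34,15,-8,0,-2.5,1.3,9.4,-30,21,-8,0,-2.5,1.3,9.4,-26,26,-8,0],
)

```text
time: 1.35
tcp_pos: [403.5, 249.8, 237.6]
tool_rot: [-0.06, 0.842, 0.494, 0.209]
ft_force: [0.7, 1.0, 0.4]
gripper_width: 85.6
gripper_force: 0.0
```

```bash
python3 - <<'E'
from plan import *
p,r,s=pose(); print(p,s['joint_pos'].round(2) if hasattr(s['joint_pos'],'round') else s['joint_pos'],s['time'])
plan(cend+cz*80,Rg)
E
```

```text
[403.51618374 249.75054289 237.56434957] [-0.86 -0.37  0.23  2.2   0.01  0.87 -1.14] 1.35
n 3 w [-7.9  3.9 28.4] D [  46.1 -104.9    2.7]
[-2.6, 1.3, 9.5, -21.3, 30.9, -7.1, 0, -2.6, 1.3, 9.5, -15.8, 34.3, -6.0, 0, -2.6, 1.3, 9.5, -9.8, 36.6, -4.7, 0]
end err [-0.04 -0.    0.03] 0.001961725924337733
```

Call:
arm_command(
  rows=[-2.6,1.3,9.5,-21,31,-7,0,-2.6,1.3,9.5,-16,34,-6,0,-2.6,1.3,9.5,-10,37,-5,0,0,0,0,0,0,0,0],
)

```text
time: 1.85
tcp_pos: [444.0, 163.7, 241.3]
tool_rot: [-0.067, 0.92, 0.302, 0.242]
ft_force: [-1.0, 0.6, -0.4]
gripper_width: 85.2
gripper_force: 0.0
```

```bash
python3 - <<'E'
from plan import *
p,r,s=pose(); print(p,np.round(s['joint_pos'],2),s['time'])
plan(cend+cz*80,Rg)
shot('wrist','w1')
E
```

```text
[444.01088062 163.67109912 241.2984526 ] [-0.27 -0.38 -0.07  2.24 -0.2   0.8  -1.18] 1.85
n 1 w [-1.5  0.8  5.3] D [  5.6 -18.8  -1. ]
[-1.5, 0.8, 5.3, -6.4, 18.5, -1.9, 0]
end err [0.02 0.01 0.  ] 0.0012639935949192867
```

View pics/w1.png

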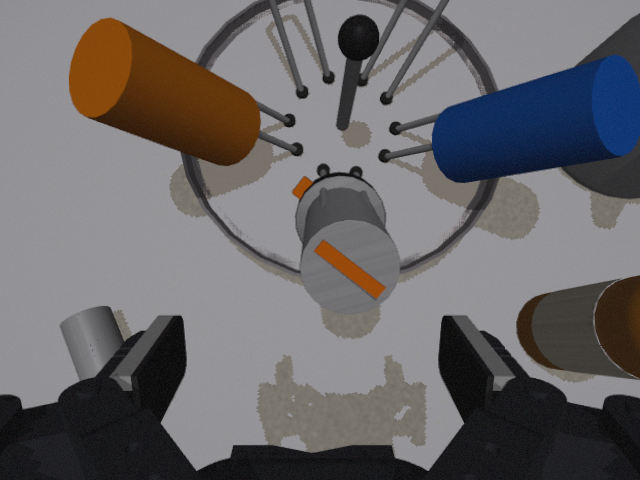

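The wrist view shows the cup's closed end centred near (350,268), with its bar running from (318,245) to (382,293) and one lug at (302,187). The jaws are open to either side of it. Next I'll refine the end position from the wrist depth.

```bash
python3 - <<'E'
from plan import *
v=V('w1'); C=v.cloud(); hsv=cv2.cvtColor(v.p,cv2.COLOR_RGB2HSV).astype(int)
box=np.zeros((480,640),bool); box[215:320,295:405]=1
near=box&(abs((C-cend)@cz)<6)&(np.linalg.norm(C-cend,axis=-1)<45)
q=C[near]; u,s,vt=np.linalg.svd(q-q.mean(0),full_matrices=False); n=vt[2]*np.sign(vt[2,2]); print('plane n',n,'tilt',np.degrees(np.arccos(n[2])),np.degrees(np.arctan2(n[1],n[0])))
(x,y),r=cv2.minEnclosingCircle(np.argwhere(near)[:,::-1].astype(np.float32)); print('px',x,y,r)
e1=np.cross(cz,[0,0,1.]);e1/=np.linalg.norm(e1);e2=np.cross(cz,e1)
qq=(q-cend)@np.c_[e1,e2]; (a,b),r=cv2.minEnclosingCircle(qq.astype(np.float32)); print('centre',cend+a*e1+b*e2+cz*np.median((q-cend)@cz),r, np.median((q-cend)@cz))
o=near&(hsv[...,0]<16)&(hsv[...,1]>130); b=C[o]; u,s,vt=np.linalg.svd(b-b.mean(0),full_matrices=False); print('bar',b.mean(0),vt[0])
rot=pose()[1]; l=rot.inv().apply(vt[0]); print('lug in tool, angle from x',np.degrees(np.arctan2(l[1],l[0])))
# hub from tray ring
m=(abs(C[...,2]-30)<8)&(np.hypot(C[...,0]-622,C[...,1]-247)<165); print('tray', cv2.minEnclosingCircle(C[m][:,:2].astype(np.float32)))
E
```

```text
plane n [-0.41702092 -0.25686609  0.8718448 ] tilt 29.32626947538239 -148.3688034371974
px 349.7394714355469 265.9674377441406 50.74127960205078
centre [482.36562271 162.8587771  169.08917957] 27.8281192779541 -0.3560278495122218
bar [481.79086905 162.77221127 170.2162201 ] [-0.02282787  0.9589975   0.28249367]
lug in tool, angle from x -51.2505619182921
tray ((620.0304565429688, 248.69976806640625), 152.25323486328125)
```

```bash
cat >> plan.py <<'E'
cz=np.array([-.427,-.2598,.866]); cend=np.array([482.7,163.5,169.8]); t=np.array([.5195,-.8545,0]); Rg=frame(-cz,t)
E
python3 - <<'E'
from plan import *
plan(cend+cz*75,Rg,n=2)
E
```

```text
n 2 w [-1.2  0.9  5. ] D [  7.4 -21.7  -6.6]
[-0.6, 0.4, 2.5, -4.7, 10.8, 1.4, 0, -0.6, 0.4, 2.5, -4.3, 11.0, 1.6, 0]
end err [-0.01  0.04 -0.04] 0.0015869790868774155
```

Call:
arm_command(
  rows=[-0.6,0.4,2.5,-4.7,10.8,1.4,0,-0.6,0.4,2.5,-4.3,11.0,1.6,0,0,0,0,0,0,0,0,0,0,0,0,0,0,0],
)

```text
time: 2.4
tcp_pos: [449.9, 147.6, 235.2]
tool_rot: [-0.071, 0.929, 0.264, 0.248]
ft_force: [-0.0, 1.3, -0.1]
gripper_width: 86.0
gripper_force: 0.0
```

```bash
python3 - <<'E'
from plan import *
p,r,s=pose(); print(p,np.round(s['joint_pos'],2),s['time'])
plan(cend-cz*49,Rg,n=5)
E
```

```text
[449.92557594 147.60731958 235.22923578] [-0.16 -0.38 -0.12  2.25 -0.26  0.77 -1.17] 2.4
n 5 w [-0.3  0.   0.4] D [  53.7   28.6 -107.9]
[-0.1, 0.0, 0.1, -0.2, 0.8, 24.8, 0, -0.1, 0.0, 0.1, -0.3, 0.8, 24.7, 0, -0.1, 0.0, 0.1, -0.2, 0.7, 24.8, 0, -0.1, 0.0, 0.1, -0.3, 0.7, 24.7, 0, -0.1, 0.0, 0.1, -0.2, 0.6, 24.8, 0]
end err [ 0.02  0.02 -0.  ] 0.004719343522834014
```

Call:
arm_command(
  rows=[-0.1,0.0,0.1,0,0.8,25,0,-0.1,0.0,0.1,0,0.8,25,0,-0.1,0.0,0.1,0,0.7,25,0,0,0.0,0.1,0,0.7,25,0,0,0,0,0,0,0,0],
)

```text
time: 3.02
tcp_pos: [493.5, 170.8, 146.8]
tool_rot: [-0.07, 0.931, 0.26, 0.247]
ft_force: [-0.1, -0.9, 0.1]
gripper_width: 85.3
gripper_force: 0.0
```

```bash
python3 - <<'E'
from plan import *
p,r,s=pose(); print(p,np.round(s['joint_pos'],2),s['time'])
plan(cend-cz*49,Rg,n=1)
shot('wrist','w2')
v=V('w2'); C=v.cloud(); hsv=cv2.cvtColor(v.p,cv2.COLOR_RGB2HSV).astype(int)
o=(hsv[...,0]<16)&(hsv[...,1]>130)&(np.linalg.norm(C-cend,axis=-1)<40); b=C[o]; print(len(b), b.mean(0) if len(b) else '')
print('bar in tool', r.inv().apply(b.mean(0)-p))
E
```

```text
[493.51071505 170.84818101 146.78796879] [-0.18 -0.16 -0.16  2.29 -0.26  0.52 -1.17] 3.025
n 1 w [-0.   0.2 -0.1] D [ 10.1   5.4 -19.4]
[-0.0, 0.2, -0.1, 0.3, 0.7, 22.5, 0]
end err [ 0.02 -0.03  0.04] 0.0003640791923373329
3651 [481.87219323 162.77690469 170.3427696 ]
bar in tool [ -0.57292777   0.84152933 -27.46621407]
```

Call:
arm_command(
  rows=[0,0.2,0,0,0.4,11,0,0,0.0,0,0,0.4,11.5,0,0,0,0,0,0,0,0,0,0,0,0,0,0,100,0,0,0,0,0,0,140],
  grip_force=30,
)

```text
time: 3.7
tcp_pos: [504.8, 174.7, 129.5]
tool_rot: [-0.07, 0.93, 0.258, 0.251]
ft_force: [-3.5, -2.1, 3.0]
gripper_width: 57.7
gripper_force: 31.2
```

Call:
arm_command(
  rows=[0,0,0,0,0,0,200,0,0,0,0,0,0,255,0,0,0,0,0,0,255,0,0,0,0,0,0,255],
  grip_force=60,
)

```text
time: 4.2
tcp_pos: [504.7, 174.5, 129.6]
tool_rot: [-0.07, 0.93, 0.258, 0.251]
ft_force: [-6.4, -3.5, 7.1]
gripper_width: 56.6
gripper_force: 61.6
```

Call:
arm_command(
  rows=[0,0,0,0,0,-12,255,0,0,0,0,0,-20,255,0,0,0,0,0,-20,255],
)

```text
time: 4.58
tcp_pos: [481.0, 160.8, 174.1]
tool_rot: [-0.07, 0.931, 0.258, 0.25]
ft_force: [0.8, 0.7, -3.4]
gripper_width: 56.4
gripper_force: 64.9
```

Call:
arm_command(
  rows=[0,0,0,0,0,-22,255,0,0,0,0,0,-22,255,0,0,0,0,0,-12,255,0,0,0,0,0,0,255],
)

```text
time: 5.08
tcp_pos: [458.1, 146.6, 223.0]
tool_rot: [-0.07, 0.93, 0.258, 0.251]
ft_force: [1.2, -0.1, -2.9]
gripper_width: 57.0
gripper_force: 64.9
```

```bash
python3 - <<'E'
from plan import *
p,r,s=pose(); print(p,np.round(s['joint_pos'],2),s['time'],s['ft_force'],s['gripper_width'])
print('draw along cz',(p-np.array([504.7,174.5,129.6]))@cz, 'perp',(p-np.array([504.7,174.5,129.6]))-cz*((p-np.array([504.7,174.5,129.6]))@cz))
E
```

```text
[458.09924081 146.60827864 223.003493  ] [-0.15 -0.36 -0.13  2.26 -0.26  0.73 -1.17] 5.075 [ 1.22235862 -0.10391537 -2.92616225] 57.02471259572909
draw along cz 108.03221831688731 perp [-0.47100196  0.17504895 -0.15240807]
```

Call:
arm_command(
  rows=[0,0,0,0,0,-8,255,0,0,0,0,0,-8,255,0,0,0,0,0,0,255],
)

```text
time: 5.45
tcp_pos: [452.2, 142.5, 235.9]
tool_rot: [-0.07, 0.931, 0.258, 0.25]
ft_force: [0.1, -0.3, -4.1]
gripper_width: 56.5
gripper_force: 65.0
```

```bash
python3 - <<'E'
from plan import *
p,r,s=pose(); print(p,np.round(s['joint_pos'],2),s['time'],s['ft_force'],s['gripper_width'])
g=np.array([504.7,174.5,129.6]); d=p-g
print('draw along cz',d@cz, 'perp',d-cz*(d@cz))
plan(p+np.array([0,0,32.]),r,n=4,jaw=255)
E
```

```text
[452.16427091 142.53634926 235.9067252 ] [-0.07 -0.38 -0.19  2.25 -0.3   0.78 -1.13] 5.45 [ 0.1304729  -0.26146765 -4.06873945] 56.490548333833075
draw along cz 122.79853681056066 perp [-0.10075387 -0.06059088 -0.03680767]
n 4 w [0. 0. 0.] D [ 0.  0. 32.]
[0.0, 0.0, 0.0, 4.0, -0.0, -6.9, 255, 0.0, 0.0, 0.0, 4.0, -0.0, -6.9, 255, 0.0, 0.0, 0.0, 4.0, -0.0, -6.9, 255, 0.0, 0.0, 0.0, 4.1, -0.0, -7.0, 255]
end err [0.03 0.   0.04] 0.0
```

Call:
arm_command(
  rows=[0,0,0,4,0,-7,255,0,0,0,4,0,-7,255,0,0,0,4,0,-7,255,0,0,0,4,0,-7,255,0,0,0,0,0,0,255],
)

```text
time: 6.08
tcp_pos: [459.3, 144.0, 267.0]
tool_rot: [-0.07, 0.931, 0.259, 0.248]
ft_force: [-0.9, 0.9, -3.7]
gripper_width: 56.9
gripper_force: 64.9
```

```bash
python3 - <<'E'
from plan import *
p,r,s=pose(); print(p,np.round(s['joint_pos'],2),s['time'],s['ft_force'],s['gripper_width'])
shot('scene','s2'); v=V('s2'); cv2.imwrite('pics/s2c.png',cv2.resize(v.p[130:380,260:540,::-1],None,fx=2,fy=2))
E
```

```text
[459.3216259  143.99646519 267.04534159] [-0.04 -0.38 -0.2   2.18 -0.3   0.85 -1.13] 6.075 [-0.85363951  0.87478772 -3.67828657] 56.92247471777229
```

View pics/s2c.png

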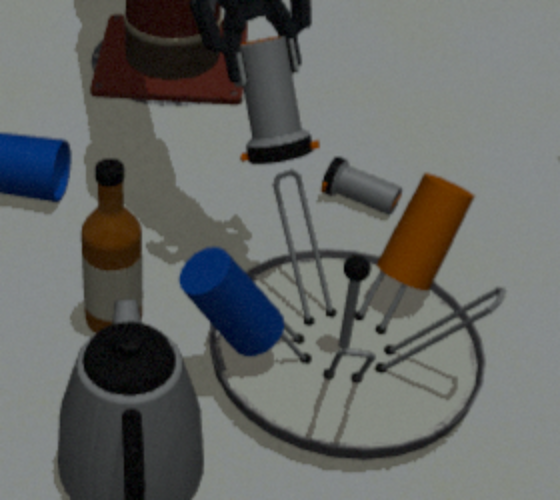

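The cup is free of its loop and hangs in the gripper. The empty loop and both tumblers look undisturbed. Next I'll move upright past the bottle on the robot's side.

```bash
cat >> plan.py <<'E'
sock=np.array([607,-288.3,104.]); baseaz=48.
def down(yaz): a=np.radians(yaz); return frame(np.array([0,0,-1.]),np.array([np.cos(a),np.sin(a),0]))
def mouth(): p,r,s=pose(); return p+r.apply([0,0,83])
E
python3 - <<'E'
from plan import *
p,r,s=pose(); bar=np.array([-.0228,.959,.2825]); l=r.inv().apply(bar); la=np.degrees(np.arctan2(l[1],l[0])); print('lug ang in tool',la)
# down: tool y az=A -> tool x az = A+90 ; lug az = A+90-la
A=(118-90+la); print('A',A)
W=np.array([450,-60,335.]); plan(W,down(A),jaw=255)
plan(sock+[0,0,83+65],down(A),jaw=255,p0=W,R0=down(A))
E
```

```text
lug ang in tool -56.45080082296357
A -28.450800822963572
n 5 w [  7.8 -29.2 -29.8] D [  -9.  -203.9   68.6]
[1.6, -5.8, -6.0, -12.7, 33.9, -23.2, 255, 1.6, -5.8, -6.0, -18.5, 31.7, -22.6, 255, 1.6, -5.8, -6.0, -23.9, 28.8, -21.3, 255, 1.6, -5.8, -6.0, -28.8, 25.5, -19.3, 255, 1.6, -5.8, -6.0, -33.2, 21.7, -16.9, 255]
end err [-0.03  0.01 -0.  ] 0.006709238669346836
n 5 w [0. 0. 0.] D [ 157.  -228.3  -83. ]
[0.0, 0.0, 0.0, -25.2, 49.4, 16.6, 255, 0.0, 0.0, 0.0, -25.2, 49.4, 16.6, 255, 0.0, 0.0, 0.0, -25.2, 49.3, 16.6, 255, 0.0, 0.0, 0.0, -25.2, 49.4, 16.6, 255, 0.0, 0.0, 0.0, -25.1, 49.3, 16.6, 255]
end err [ 0.01  0.03 -0.  ] 0.0
```

Call:
arm_command(
  rows=[1.6,-5.8,-6.0,-13,34,-23,255,1.6,-5.8,-6.0,-18,32,-23,255,1.6,-5.8,-6.0,-24,29,-21,255,1.6,-5.8,-6.0,-29,25,-19,255,1.6,-5.8,-6.0,-33,22,-17,255],
  grip_force=80,
)

```text
time: 6.75
tcp_pos: [450.3, -61.8, 334.8]
tool_rot: [-0.001, 0.857, 0.515, -0.0]
ft_force: [0.8, 0.6, -3.4]
gripper_width: 56.3
gripper_force: 91.1
```

Call:
arm_command(
  rows=[0,0,0,-25,49,16,255,0,0,0,-25,49,16,255,0,0,0,-25,49,16,255,0,0,0,-25,49,16,255,0,0,0,0,0,0,255],
)

```text
time: 7.38
tcp_pos: [575.6, -244.4, 265.7]
tool_rot: [-0.003, 0.859, 0.512, -0.001]
ft_force: [-0.4, 0.2, -2.9]
gripper_width: 56.2
gripper_force: 91.1
```

```bash
python3 - <<'E'
from plan import *
p,r,s=pose(); print(p,np.round(s['joint_pos'],2),s['time'],s['ft_force'],s['gripper_width'])
la=-56.45;A=118-90+la
plan(sock+[0,0,83+60],down(A),jaw=255)
shot('wrist','w3'); v=V('w3'); C=v.cloud(); hsv=cv2.cvtColor(v.p,cv2.COLOR_RGB2HSV).astype(int)
q=np.einsum('ij,hwj->hwi',r.as_matrix().T,C-p)
o=(hsv[...,0]<16)&(hsv[...,1]>130)&(hsv[...,2]>60)&(np.linalg.norm(q-[0,0,-47],axis=-1)<40); b=q[o]; u,sv,vt=np.linalg.svd(b-b.mean(0),full_matrices=False); print('bar tool',b.mean(0),vt[0],np.degrees(np.arctan2(vt[0,1],vt[0,0])))
m=(abs(q[...,2]+47)<6)&(np.hypot(q[...,0],q[...,1])<32); f=q[m&~o]; u,sv,vt=np.linalg.svd(f-f.mean(0),full_matrices=False); print('cap normal tool',vt[2],f.mean(0))
E
```

```text
[ 575.63605446 -244.40394337  265.68866436] [ 0.15  0.27  0.23  1.48 -0.06  1.4  -0.12] 7.375 [-0.41557247  0.24257253 -2.91661647] 56.23626467762651
n 1 w [-0.3 -0.   0. ] D [ 31.4 -43.9 -18.7]
[-0.3, -0.0, 0.0, -23.7, 48.6, 18.4, 255]
end err [-0.   -0.02 -0.02] 0.0010267635698635066
bar tool [ -0.47527918  -1.10969664 -46.30581995] [-0.51417093  0.85764962 -0.00808671] 120.94317786103086
cap normal tool [-0.00106668 -0.01388017 -0.9999031 ] [  6.48129107   0.26632233 -44.98150325]
```

View pics/w3.png

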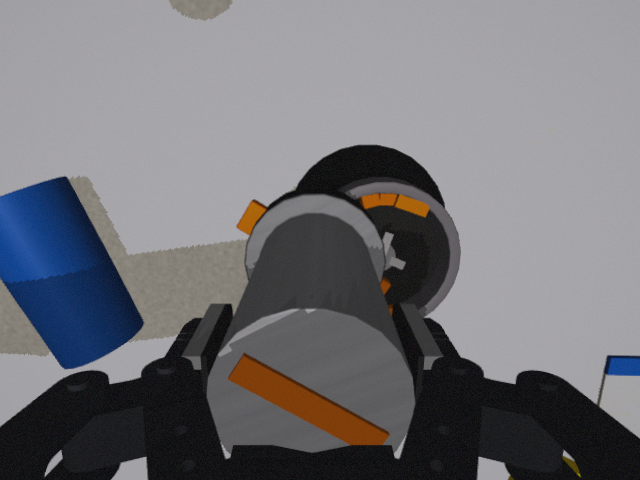

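The wrist view shows the cup upright in the jaws, with its bar from (235,365) to (385,440). The socket behind it is centred near (395,255), and its tab at (395,203) has two shaded segments. I'll remeasure the base's angle and centre from the orange extents.

```bash
python3 - <<'E'
from plan import *
def circ(P):
    A=np.c_[2*P[:,:2],np.ones(len(P))]; c=np.linalg.lstsq(A,(P[:,:2]**2).sum(1),rcond=None)[0]; return c[:2],np.sqrt(c[2]+c[:2]@c[:2])
for n in ['scene0','side0','w3']:
    v=V(n); C=v.cloud(); hsv=cv2.cvtColor(v.p,cv2.COLOR_RGB2HSV).astype(int); c=sock[:2]
    rr=np.hypot(C[...,0]-c[0],C[...,1]-c[1])
    m=(abs(C[...,2]-121)<5)&(rr<62)&(rr>40)&(hsv[...,1]<80); Q=C[m]
    for k in range(3):
        cc,r=circ(Q); d=np.hypot(*(Q[:,:2]-cc).T)-r; Q=Q[abs(d)<6]
    print(n,'wall',cc.round(1),r.round(1),len(Q))
    for z in [0]:
        o=(hsv[...,0]<16)&(hsv[...,1]>140)&(hsv[...,2]>50)&(rr<60)&(rr>25)&(C[...,2]>100)&(C[...,2]<135)
        c0=cc if n!='w3' else c
        P=C[o]; az=np.degrees(np.arctan2(P[:,1]-c0[1],P[:,0]-c0[0]))%360; rad=np.hypot(P[:,0]-c0[0],P[:,1]-c0[1])
        for lo,hi in ((0,110),(180,290)):
            k=(az>lo)&(az<hi)
            if k.sum()<5: continue
            a=az[k]; print(lo,k.sum(),'az pct',np.percentile(a,[1,10,50,90,99]).round(0),'r',np.percentile(rad[k],[5,95]).round(1),'z by az',[(b,np.median(P[k][(a>=b)&(a<b+8),2]).round(0)) for b in range(int(a.min()),int(a.max()),8)])
E
```

```text
scene0 wall [ 608.  -286.3] 51.6 435
0 61 az pct [21. 25. 47. 81. 87.] r [35.4 47.6] z by az [(19, np.float64(124.0)), (27, np.float64(123.0)), (35, np.float64(122.0)), (43, np.float64(123.0)), (51, np.float64(119.0)), (59, np.float64(118.0)), (67, np.float64(119.0)), (75, np.float64(119.0)), (83, np.float64(120.0))]
180 106 az pct [201. 204. 223. 255. 260.] r [39.1 48.6] z by az [(200, np.float64(117.0)), (208, np.float64(121.0)), (216, np.float64(119.0)), (224, np.float64(120.0)), (232, np.float64(118.0)), (240, np.float64(119.0)), (248, np.float64(119.0)), (256, np.float64(118.0))]
side0 wall [ 606.  -290.3] 51.9 639
0 149 az pct [21. 24. 44. 73. 81.] r [40.  49.3] z by az [(20, np.float64(117.0)), (28, np.float64(120.0)), (36, np.float64(120.0)), (44, np.float64(119.0)), (52, np.float64(117.0)), (60, np.float64(120.0)), (68, np.float64(120.0)), (76, np.float64(120.0))]
180 75 az pct [201. 206. 227. 260. 282.] r [36.4 45. ] z by az [(198, np.float64(123.0)), (206, np.float64(122.0)), (214, np.float64(122.0)), (222, np.float64(123.0)), (230, np.float64(118.0)), (238, np.float64(118.0)), (246, np.float64(120.0)), (254, np.float64(121.0)), (262, np.float64(121.0)), (270, np.float64(nan)), (278, np.float64(105.0))]
w3 wall [ 606.9 -288.8] 50.7 2642
0 494 az pct [12. 49. 65. 80. 83.] r [34.5 45.3] z by az [(8, np.float64(102.0)), (16, np.float64(102.0)), (24, np.float64(119.0)), (32, np.float64(120.0)), (40, np.float64(111.0)), (48, np.float64(115.0)), (56, np.float64(116.0)), (64, np.float64(118.0)), (72, np.float64(119.0)), (80, np.float64(119.0))]
180 32 az pct [253. 253. 254. 256. 259.] r [33.3 44. ] z by az [(252, np.float64(117.0))]
  return _methods._mean(a, axis=axis, dtype=dtype,
  ret = ret.dtype.type(ret / rcount)
```

```bash
python3 - <<'E'
from plan import *
plan(np.array([607.3,-288,104+83+32]),down(-28.4),n=3,jaw=255)
E
```

```text
n 3 w [-0.3 -0.1  0.1] D [ 31.6 -45.8 -48.2]
[-0.1, -0.0, 0.0, -8.5, 16.6, 16.0, 255, -0.1, -0.0, 0.0, -8.5, 16.6, 16.0, 255, -0.1, -0.0, 0.0, -8.4, 16.5, 16.0, 255]
end err [-0.02  0.06 -0.01] 0.002752995896341645
```

Call:
arm_command(
  rows=[-0.1,0,0,-8.5,16.6,16,255,-0.1,0,0,-8.5,16.6,16,255,-0.1,0,0,-8.4,16.5,16,255,0,0,0,0,0,0,255],
)

```text
time: 7.92
tcp_pos: [607.3, -286.0, 220.4]
tool_rot: [-0.0, 0.858, 0.514, 0.002]
ft_force: [-0.3, -0.2, -3.0]
gripper_width: 56.2
gripper_force: 91.1
```

```bash
python3 - <<'E'
from plan import *
p,r,s=pose(); print(p,s['time'],s['ft_force']); 
from plan import *
plan(np.array([607.3,-288,104+83+32]),down(-28.4),n=1,jaw=255)
shot('scene','s4');shot('side','d4')
a=cv2.resize(V('s4').p[190:310,140:260,::-1],(400,400),interpolation=cv2.INTER_CUBIC); b=cv2.resize(V('d4').p[230:360,340:470,::-1],(400,400),interpolation=cv2.INTER_CUBIC); cv2.imwrite('pics/c4.png',np.hstack([a,b]))
# fit cup axis offset from clouds: cylinder radius 27.5 at z 150..200 between collar & fingers
from scipy.optimize import least_squares
for n in ['s4','d4']:
    v=V(n); C=v.cloud(); hsv=cv2.cvtColor(v.p,cv2.COLOR_RGB2HSV)
    rr=np.hypot(C[...,0]-p[0],C[...,1]-p[1])
    for nm,z0,z1,R0 in (('cyl',162,185,27.5),('collar',141,154,35.5)):
        q=C[(C[...,2]>z0)&(C[...,2]<z1)&(rr<R0+8)&(hsv[...,1]<90)]
        if len(q)<20: print(n,nm,len(q)); continue
        f=least_squares(lambda c:np.hypot(q[:,0]-c[0],q[:,1]-c[1])-R0,p[:2],loss='soft_l1'); print(n,nm,len(q),f.x.round(1),(f.x-p[:2]).round(1),np.sqrt(2*f.cost/len(q)).round(2))
E
```

```text
[ 607.28731234 -285.95474079  220.44846998] 7.925 [-0.26881386 -0.19878498 -3.0002815 ]
n 1 w [ 0.1 -0.2  0.2] D [ 0.  -2.  -1.4]
[0.1, -0.2, 0.2, -1.8, 1.0, 1.4, 255]
end err [ 0.02 -0.01  0.04] 0.0004902841210470781
s4 cyl 253 [ 608.1 -284.6] [0.8 1.4] 1.42
s4 collar 39 [ 608.6 -283.9] [1.3 2. ] 1.17
d4 cyl 366 [ 610.2 -285.3] [2.9 0.7] 1.24
d4 collar 173 [ 610.5 -285. ] [3.2 1. ] 1.06
```

View pics/c4.png

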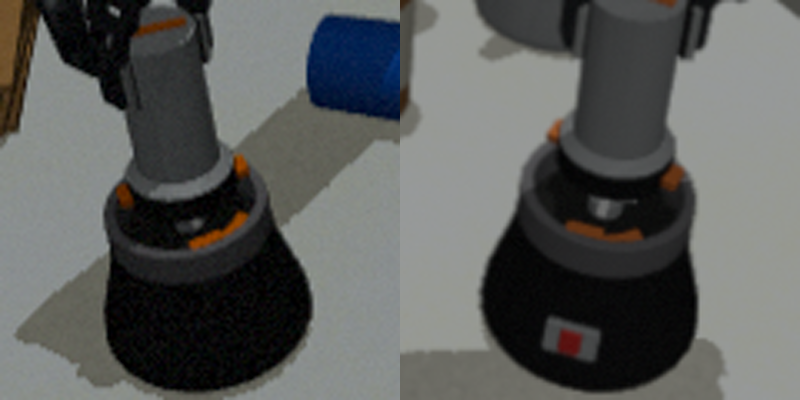

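```bash
python3 - <<'E'
from plan import *
p=pose()[0]
for n,(u0,u1,w0,w1) in dict(s4=(165,225,230,262),d4=(375,445,262,300)).items():
    v=V(n); hsv=cv2.cvtColor(v.p,cv2.COLOR_RGB2HSV).astype(int); C=v.cloud()
    o=np.zeros((480,640),np.uint8); o[w0:w1,u0:u1]=((hsv[...,0]<16)&(hsv[...,1]>120)&(hsv[...,2]>70))[w0:w1,u0:u1]
    k,l,st,ce=cv2.connectedComponentsWithStats(o)
    for i in range(1,k):
        if st[i,4]>8: print(n,ce[i].round(1),st[i],'onz144',v.onz(*ce[i],144).round(1),'cloud',np.median(C[l==i],0).round(1))
    print('expected proj of axis z=144',v.proj([[p[0],p[1],144]]).round(1))
    # dark collar + light collar silhouette: horizontal extents of wall outer
    pr=[v.proj(np.array([[607+55.5*np.cos(a),-288.4+55.5*np.sin(a),122] for a in np.linspace(0,6.28,73)]))]; print('pred wall extents u',pr[0][:,0].min().round(1),pr[0][:,0].max().round(1))
    g=(hsv[...,2]>0)
    row=int(v.proj([[607,-288.4,119]])[0,1]); x=int(v.proj([[607,-288.4,119]])[0,0]); print('row',row,[int(t) for t in cv2.cvtColor(v.p,cv2.COLOR_RGB2GRAY)[row,x-45:x+46]])
E
```

```text
s4 [211.9 239.2] [210 236   5   7  20] onz144 [ 589.7 -249.6  144. ] cloud [ 592.4 -248.5  146.5]
s4 [176.6 247.6] [175 245   4   6  19] onz144 [ 626.4 -320.2  144. ] cloud [ 631.3 -318.1  148. ]
s4 [207.4 258.2] [199 254  15   8  38] onz144 [ 652.5 -241.9  144. ] cloud [ 625.3 -251.2  121.3]
expected proj of axis z=144 [[194.3 243.3]]
pred wall extents u 169.7 219.3
row 251 [142, 141, 140, 143, 140, 140, 141, 139, 140, 141, 141, 142, 143, 142, 137, 142, 140, 141, 141, 141, 141, 140, 99, 42, 41, 32, 24, 31, 37, 38, 32, 13, 1, 4, 3, 5, 8, 7, 4, 6, 11, 3, 0, 0, 10, 14, 0, 3, 3, 9, 2, 4, 3, 1, 2, 2, 4, 9, 12, 2, 8, 7, 4, 2, 17, 22, 12, 46, 68, 66, 52, 38, 93, 93, 93, 95, 93, 93, 94, 100, 96, 95, 100, 127, 141, 142, 142, 142, 141, 141, 139]
d4 [389.8 272.7] [388 270   4   6  17] onz144 [ 589.6 -250.8  144. ] cloud [ 584.  -255.6  149.1]
d4 [428.4 287.2] [426 284   6   8  32] onz144 [ 631.8 -317.9  144. ] cloud [ 627.5 -321.8  149.3]
expected proj of axis z=144 [[407.8 280.6]]
pred wall extents u 378.2 435.9
row 291 [152, 153, 152, 152, 152, 152, 152, 152, 152, 151, 152, 152, 152, 152, 152, 153, 149, 114, 72, 72, 67, 59, 41, 24, 19, 22, 16, 14, 13, 14, 12, 12, 15, 10, 13, 13, 10, 8, 9, 9, 6, 7, 9, 6, 6, 6, 7, 6, 10, 8, 6, 6, 5, 9, 8, 5, 9, 9, 6, 8, 7, 7, 11, 17, 28, 33, 42, 48, 41, 30, 33, 41, 50, 59, 94, 134, 150, 151, 151, 151, 151, 151, 151, 151, 151, 151, 151, 151, 151, 151, 151]
```

The crops show the cup centred over the socket, with its lugs at about (125,196) and (240,165) over the gaps. The same-camera comparison puts the cup roughly 2–3 mm off in +x and +y, so I'll correct that and descend gently.

Call:
arm_command(
  rows=[0,-0.1,0,-3.1,-0.6,4,255,0,0,0,0,0,5,255,0,0,0,0,0,5,255,0,0,0,0,0,4,255,0,0,0,0,0,3,255],
)

```text
time: 8.65
tcp_pos: [605.8, -288.7, 200.2]
tool_rot: [0.001, 0.858, 0.514, 0.002]
ft_force: [0.2, 0.2, -3.3]
gripper_width: 56.2
gripper_force: 91.1
```

Call:
arm_command(
  rows=[0,0,0,0,0,2,255,0,0,0,0,0,2,255,0,0,0,0,0,0,255],
)

```text
time: 9.02
tcp_pos: [605.8, -288.8, 196.5]
tool_rot: [0.001, 0.858, 0.514, 0.002]
ft_force: [-0.0, 0.3, -3.9]
gripper_width: 56.2
gripper_force: 91.1
```

Call:
arm_command(
  rows=[0,0,0,0,0,3,255,0,0,0,0,0,3,255,0,0,0,0,0,0,255],
)

```text
time: 9.4
tcp_pos: [605.7, -288.7, 190.2]
tool_rot: [0.001, 0.858, 0.514, 0.002]
ft_force: [0.4, -0.2, -3.3]
gripper_width: 55.9
gripper_force: 91.1
```

Call:
arm_command(
  rows=[0,0,0,0,0,1.5,255,0,0,0,0,0,1.5,255,0,0,0,0,0,0,255],
)

```text
time: 9.78
tcp_pos: [606.0, -288.8, 188.1]
tool_rot: [0.001, 0.858, 0.514, 0.002]
ft_force: [-0.6, 0.7, 0.1]
gripper_width: 56.3
gripper_force: 91.4
```

Call:
arm_command(
  rows=[0,0,0,0,0,1.5,255,0,0,0,0,0,1.5,255,0,0,0,0,0,1.0,255,0,0,0,0,0,0,255],
  grip_force=100,
)

```text
time: 10.28
tcp_pos: [606.1, -288.8, 184.3]
tool_rot: [0.001, 0.858, 0.514, 0.002]
ft_force: [-1.7, 0.8, 6.0]
gripper_width: 55.4
gripper_force: 108.4
```

Call:
arm_command(
  rows=[0,0,8,0,0,0.5,255,0,0,8,0,0,0,255,0,0,8,0,0,0,255,0,0,0,0,0,0,255],
)

```text
time: 10.78
tcp_pos: [605.5, -290.4, 184.0]
tool_rot: [0.002, 0.946, 0.323, 0.002]
ft_force: [-2.6, -2.0, 7.1]
gripper_width: 55.5
gripper_force: 108.4
```

Call:
arm_command(
  rows=[0,0,8,0,0,0,255,0,0,8,0,0,0,255,0,0,8,0,0,0,255,0,0,0,0,0,0,255],
)

```text
time: 11.28
tcp_pos: [605.1, -290.2, 183.8]
tool_rot: [0.001, 0.993, 0.119, 0.002]
ft_force: [-3.9, -1.8, 6.8]
gripper_width: 55.5
gripper_force: 108.4
```

```bash
python3 - <<'E'
from plan import *
p,r,s=pose(); y=r.apply([0,1,0]); print(p,np.degrees(np.arctan2(y[1],y[0])),'lug rel',(np.degrees(np.arctan2(y[1],y[0]))+90+58-44),s['torque'],s['ft_force'],s['joint_pos'][-1])
E
```

```text
[ 605.14521878 -290.22400027  183.8020981 ] -76.34889635416774 lug rel 27.651103645832265 [-0.23818479  1.30015029  0.13504496] [-3.9185752  -1.83073973  6.76154005] -0.8359470253425034
```

Call:
arm_command(
  rows=[0,0,7,0,0,0.2,255,0,0,7,0,0,0,255,0,0,6,0,0,0,255,0,0,0,0,0,0,255],
)

```text
time: 11.78
tcp_pos: [605.0, -289.7, 183.4]
tool_rot: [0.0, 0.998, -0.055, 0.002]
ft_force: [-4.8, -0.5, 6.3]
gripper_width: 55.7
gripper_force: 108.4
```

```bash
cat > tq.py <<'E'
from plan import *
p,r,s=pose(); y=r.apply([0,1,0]); a=np.degrees(np.arctan2(y[1],y[0])); print(p.round(1),'yaz',a.round(2),'lug rel',(a+104).round(1),np.round(s['torque'],2),np.round(s['ft_force'],1),s['joint_pos'][-1],np.round(s['joint_torque'],1),s['gripper_width'])
E
python3 tq.py
```

```text
[ 605.  -289.7  183.4] yaz -96.3 lug rel 7.7 [0.15 1.51 0.04] [-4.8 -0.5  6.3] -1.16404006409233 [ -1.9 -62.9   6.4 -38.8  -1.   -2.   -0.9] 55.6526071605582
```

Call:
arm_command(
  rows=[0,0,4,0,0,0,255,0,0,3,0,0,0,255,0,0,0,0,0,0,255],
)

```text
time: 12.15
tcp_pos: [604.8, -289.5, 183.3]
tool_rot: [-0.0, 0.993, -0.115, 0.001]
ft_force: [-5.7, 0.1, 6.1]
gripper_width: 55.8
gripper_force: 108.4
```

```bash
python3 tq.py
```

```text
[ 604.8 -289.5  183.3] yaz -103.25 lug rel 0.7 [0.39 1.71 0.1 ] [-5.7  0.1  6.1] -1.278078607009996 [ -1.5 -62.6   6.9 -39.2  -0.9  -2.4  -0.5] 55.805756592302195
```

Call:
arm_command(
  rows=[0,0,3,0.8,0,0,255,0,0,3,0,0,0,255,0,0,0,0,0,0,255],
)

```text
time: 12.52
tcp_pos: [605.7, -289.4, 183.2]
tool_rot: [0.0, 0.986, -0.166, 0.001]
ft_force: [-5.8, 0.7, 6.6]
gripper_width: 55.5
gripper_force: 104.9
```

```bash
python3 tq.py
```

```text
[ 605.7 -289.4  183.2] yaz -109.12 lug rel -5.1 [0.09 1.68 1.28] [-5.8  0.7  6.6] -1.374896115925152 [ -0.4 -63.    8.2 -39.2  -1.6  -2.3  -1.7] 55.53069605661236
```

Call:
arm_command(
  rows=[0,0,2,0,0,0,255,0,0,2,0,0,0,255,0,0,0,0,0,0,255],
)

```text
time: 12.9
tcp_pos: [604.9, -289.4, 183.2]
tool_rot: [0.0, 0.98, -0.2, 0.0]
ft_force: [-10.1, 0.9, 9.1]
gripper_width: 55.7
gripper_force: 115.9
```

```bash
python3 tq.py; python3 - <<'E'
from plan import *
shot('side','d5'); shot('scene','s5'); p=pose()[0]
a=cv2.resize(V('s5').p[190:310,140:260,::-1],(400,400),interpolation=cv2.INTER_CUBIC); b=cv2.resize(V('d5').p[230:360,340:470,::-1],(400,400),interpolation=cv2.INTER_CUBIC); cv2.imwrite('pics/c5.png',np.hstack([a,b]))
E
```

```text
[ 604.9 -289.4  183.2] yaz -113.08 lug rel -9.1 [0.21 2.77 1.81] [-10.1   0.9   9.1] -1.4395307447537868 [ -0.4 -61.5   8.1 -39.9  -2.2  -3.8  -2.1] 55.72888608553502
```

View pics/c5.png

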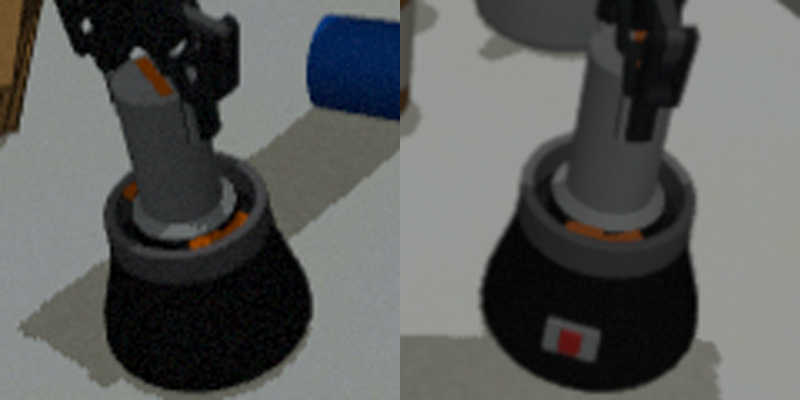

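The crops show the cup seated in the socket with its lugs under the tabs; the near tab is at (605,232) in the right crop. The twist torque rose to 1.8 Nm, so it is against the stop. I'll release, back off and check the angle.

Call:
arm_command(
  rows=[0,0,0,0,0,0,120,0,0,0,0,0,0,0,0,0,0,0,0,0,0,0,0,0,0,0,0,0],
)

```text
time: 13.5
tcp_pos: [607.0, -289.0, 182.9]
tool_rot: [-0.0, 0.98, -0.201, 0.002]
ft_force: [0.1, 0.0, 0.6]
gripper_width: 85.4
gripper_force: 0.0
```

Call:
arm_command(
  rows=[0,0,0,0,0,-20,0,0,0,0,0,0,-25,0,0,0,0,0,0,-30,0,0,0,0,0,0,-30,0,0,0,0,0,0,0,0],
)

```text
time: 14.12
tcp_pos: [607.3, -289.9, 292.3]
tool_rot: [0.0, 0.98, -0.201, 0.005]
ft_force: [0.2, 0.1, 0.0]
gripper_width: 85.9
gripper_force: 0.0
```

```bash
python3 tq.py; python3 - <<'E'
from plan import *
p,r,s=pose()
shot('wrist','w6'); v=V('w6'); C=v.cloud(); hsv=cv2.cvtColor(v.p,cv2.COLOR_RGB2HSV).astype(int)
o=(hsv[...,0]<16)&(hsv[...,1]>130)&(hsv[...,2]>60)&(C[...,2]>215)&(C[...,2]<255); b=C[o]; u,sv,vt=np.linalg.svd(b-b.mean(0),full_matrices=False); print('bar',len(b),b.mean(0),np.degrees(np.arctan2(vt[0,1],vt[0,0]))%180)
m=(C[...,2]>218)&(C[...,2]<245)&(np.hypot(C[...,0]-607,C[...,1]+288)<40)&~o; f=C[m]; u,sv,vt=np.linalg.svd(f-f.mean(0),full_matrices=False); print('cap',len(f),np.median(f[:,2]),vt[2])
print('cap centre',cv2.minEnclosingCircle(C[m|o][:,:2].astype(np.float32)))
rr=np.hypot(C[...,0]-607,C[...,1]+288)
q=(hsv[...,0]<16)&(hsv[...,1]>140)&(hsv[...,2]>50)&(rr<60)&(rr>30)&(C[...,2]>110)&(C[...,2]<135); P=C[q]; az=np.degrees(np.arctan2(P[:,1]+288.3,P[:,0]-607))%360
for lo,hi in((0,110),(180,290)):
    a=az[(az>lo)&(az<hi)]; print(len(a),np.percentile(a,[1,5,50,95,99]).round(0) if len(a) else '')
w=(abs(C[...,2]-121)<4)&(rr<62)&(rr>40)&~q; h=C[w]; A=np.c_[2*h[:,:2],np.ones(len(h))]; c=np.linalg.lstsq(A,(h[:,:2]**2).sum(1),rcond=None)[0]; print('wall',c[:2],len(h))
E
```

```text
[ 607.3 -289.9  292.3] yaz -113.18 lug rel -9.2 [ 0.   -0.02 -0.01] [0.2 0.1 0. ] -1.461742213608515 [ -0.4 -64.4   8.  -41.7  -0.    0.4  -0. ] 85.85831649660781
bar 1330 [ 604.73236744 -291.59854934  230.03950977] 42.69992789960895
cap 7625 228.66929975332187 [ 0.02154707 -0.00780716  0.99973735]
cap centre ((604.6173706054688, -291.7734069824219), 27.837095260620117)
388 [19. 26. 41. 63. 74.]
475 [222. 225. 243. 261. 262.]
wall [ 606.6830561  -290.54218628] 3542
```

View pics/w6.png

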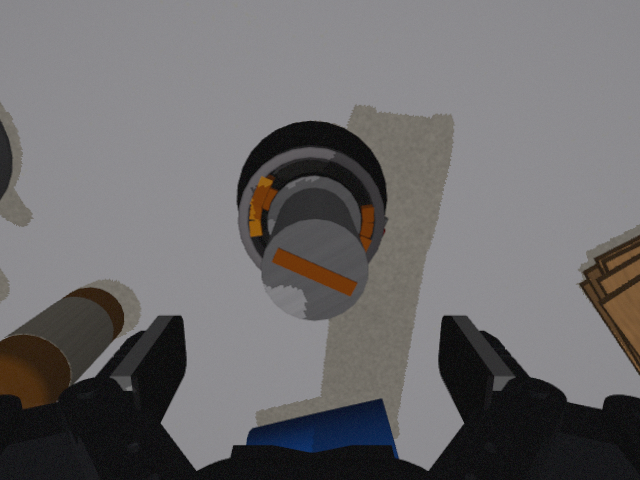

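The wrist view shows the released cup standing in the socket, with its bar from (275,255) to (355,290). The bar lies at 42.7°, against about 44° for the base's x, so the cup is home. It stands within about 1.3° of upright and the arm is clear.

```bash
python3 -c "
from rig import *
print(sign_off())"
```

```text
the job is handed in; nothing more can be done
None
```

The grinder cup is in the socket, twisted clockwise against the stops and released, and the job is handed in with no verdict returned; after letting go, the last wrist picture showed it within about 2° of home and 1.3° of upright, and I did not re-measure the tumblers, kettle, bottle or carousel before handing in.

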